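Gauge the bored file handles and pick out the good one

TASK

Three file handles stand in the rack: take the plug gauge from its stand and try it in every one, left handle first, then middle, then right, pushing it in as far as it will go without forcing it. Put the gauge back upright in its stand, fully down, and stand the one handle that takes the whole pin upright on the ceramic tile and leave the two tight ones standing in the rack. Do not shift the loose things lying behind.

Things in the scene. Friction and masses are not known exactly. Their poses are not given: they have to be found in the camera images.
- gauge: steel plug gauge, 101 mm: pin 12 mm diameter, 40 mm long, tip chamfered 1.5 mm; collar 26 mm diameter, 6 mm thick; round knurled dark grip 20 mm diameter, 55 mm long. Origin: centre of the pin's tip, z from the tip to the grip (up as it stands): collar underside at z = 40, grip z = 46 to 101 mm. 100 to 200 g. Starts upright in its stand, collar resting on the stand's top
- stand: wooden block 60 x 60 x 44 mm, fixed, with a 16 mm hole straight through its centre for the gauge's pin. Origin: centre of the underside; z up; hole mouth at z = 44 mm. With the gauge fully down, the pin's tip is 4 mm above the stand's underside
- handle_a: loose upright wooden file handle, 38 mm diameter, 46 mm tall, topped by a 9 mm flared brass ferrule (height 55 mm, rim 33 mm across, funnelling from 23 to 14.6 mm); bored right through along its axis. Origin: centre of the underside, z up the bore; 40 to 85 g. Grip the wood 25 to 44 mm up. Exactly one of handles a, b, c has the wide bore; names do not tell which
- handle_b: outwardly the same as handle_a (same origin, axes, sizes, mass). Below the ferrule the wood's bore is either 14.6 mm (wide: the gauge pin goes in its full 40 mm, until its collar meets the rim) or 9.2 mm (tight: the pin stops on the wood, 9 mm below the rim)
- handle_c: outwardly the same as handle_a (same origin, axes, sizes); bore wide or tight as told under handle_b. The handles stand one in each nest of the rack, in any order
- rack: wooden rack 64 x 230 x 20 mm, fixed, with three round nests 41 mm wide and 12 mm deep in a row along its y axis, 76 mm apart. Origin: centre of the underside; z up, y along the row towards the left (as the robot sees it), x across the row
- nest_left (a point): centre of the floor of the rack's left nest (as the robot sees it), 8 mm above the bench and 12 mm below the rack's top; a handle stands on it
- nest_middle (a point): centre of the floor of the rack's middle nest (as the robot sees it), 8 mm above the bench and 12 mm below the rack's top; a handle stands on it
- nest_right (a point): centre of the floor of the rack's right nest (as the robot sees it), 8 mm above the bench and 12 mm below the rack's top; a handle stands on it
- tile: pale pinkish ceramic soldering tile with small holes, 78 x 105 x 14 mm, lying flat, fixed. Origin: centre of the underside; x across the 78 mm, y along the 105 mm, z up; top at z = 14 mm
- cork: cork block 30 x 60 x 24 mm, a loose bystander behind the rack; origin: centre of the underside
- lighter: black lighter with a white metal-capped end, 24 x 65 x 12 mm, a loose bystander behind the rack; origin: centre of the underside
- slag: lump of black scrap glass 34 x 52 x 26 mm, a loose bystander behind the rack; origin: centre of the underside

How it is judged:
By the outcome, as a careful person would: the job done as asked, in the order asked, and still so for the second after the job is handed in, with the robot touching nothing.
It also fails if it takes over 67 s, if anything falls off the work surface, if the arm or the gripper's body presses on something with over 40 N, if the wrist force passes 120 N, or if a joint passes its speed limit or range.

ROBOT

A 7-joint arm with a two-finger parallel gripper is mounted at the origin on a cart in front of the work surface, level with it; the furniture and walls round the work are solid. World frame = base frame: x ahead of the robot, y to its left, z up, the work surface at z = 0. Lengths are in m, angles in rad, forces in N, time in s.
With the tool pointing down it reaches from about 0.425 to 0.875 m from the base axis. Payload 4.7 kg.
Tool frame: the origin (TCP) lies at the very end of the fingers, on their centre line; the grasp point (between the pads) lies 19 mm behind it; z points along the fingers, y is the line along which they close (so a half turn about z gives the same grasp; the last joint's range is limited). The gripper opens to 87 mm and grips with 3 to 60 N. Pads are 19 mm wide; open, the fingers measure 117 mm over their backs; the gripper's body (75 mm by 190 mm) begins 51 mm behind the grasp point.
Start: joints at [-1.139, 0.321, -0.07, 1.45, 0.023, 1.371, -0.057], TCP at [0.264, 0.594, 0.223] pointing down, gripper open.
Joint ranges: [-2.86, 2.86], [-0.3, 2.09], [-1.38, 1.24], [0.06, 2.45], [-1.56, 4.7], [0.09, 2.05], [-2.69, 2.69]. Speed limits (rad/s): [2.57, 2.57, 3.14, 3.14, 3.14, 3.14, 3.14].

INTERFACE

Orientations are given as a rotation vector (axis times angle).
In Python, from bench import ctrl, get_image, job gives the robot as it stands.
- The arm moves only by the shell command python3 -m crank 'ROWS' [FORCE]. ROWS is JSON, a list that holds one entry, the list of rows, each a list of 5 numbers: the shift along the tool's x, y, z in mm, then the turn about the tool's z in rad, then the closure, from -1 (fully open) to 1 (shut), so that 0 is half open. A call has 1 to 10 rows; each row shifts and turns the commanded pose from where the row before left it, along the tool's axes as they then stand; what a row does not reach is not made up. A row lasts 1/12 s, in which the tool goes at most 41.7 mm and 7.16 degrees, less where a joint would pass 70% of its speed; a pose out of reach is approached as far as the arm can. A call with a gripper value outside its range is refused whole. The fingers move at their own pace and stop on an object; FORCE is the grip in N (left out, the last holds). Time passes only in rows, so rows that do not move let the fingers close. It gives the time, the measured TCP pose, the force, the opening and the grip force at its end, in the units of the state.
- ctrl.get_state(): the state, without advancing time (a new reading comes with each control period).
- get_image(name): name is "scene" or "top" or "wrist"; returns a dict with "pixels" (384x512x3 uint8, red, green, blue), "fx", "fy", "cx", "cy" (pixels), "T" (4x4, takes a point from camera to world coordinates); the wrist camera has in their place "T_tool_cam" (4x4, takes a point from camera to tool coordinates, whose origin is the TCP and whose axes are the flange's). Camera axes: x right, y down, z forward; pixel columns grow to the right and rows downward; lengths in m; the calibration is good to about 2 mm. The wrist camera is an equidistant fisheye: a pixel r from the principal point sees the ray r / f radians off the axis. A picture is of the moment at which its call begins: read the wrist's pose just before it. There is no depth.
- job.close_job(): hands the job in; it is judged then, once.
The state is a dict: "time": time; "joint_positions": joint angles; "qd": joint speeds; "joint_torque": joint torques, N m; "position": TCP position; "tool_rot": TCP orientation; "ft_force": force on the tool from outside, world axes, zero at the start; "torque": the same for the moment, N m; "grip_width": opening from 0.0 (shut) to 1.0 (fully open); "grip_force": force on a finger pad.
Only numpy, scipy, OpenCV 4.12 (cv2) and the standard library are available. Lean on these libraries where they do the work, as an engineer would, in place of code of your own. Each camera call takes 0.05 s, during which the arm holds its last target. There are 200 camera calls.

## Working session

There is one attempt and no reset: what is moved stays moved. The work goes in short steps, Python scripts to look and compute and a shell command to move; the robot and the scene stay as the last step left them, time stands still between calls to the robot, and variables do not carry over. Pictures are saved under pics/ and viewed, at most 10 in all, crops included, and the job is handed in when it is done.

```bash
ls; mkdir -p pics; python3 - <<'E'
from bench import ctrl,get_image
import cv2,numpy as np
s=ctrl.get_state(); print(s)
for n in("scene","top"):
    i=get_image(n); np.savez(f"{n}0.npz",**i); cv2.imwrite(f"pics/{n}0.png",cv2.cvtColor(i["pixels"],cv2.COLOR_RGB2BGR)); print(n,i["fx"],i["fy"],i["cx"],i["cy"],i["T"].round(3).tolist() if hasattr(i["T"],'round') else i["T"])
E
```

```text
pics
{'time': 0.0, 'joint_positions': array([-1.13890017,  0.32181461, -0.07011659,  1.45165884,  0.02261145,
        1.3707927 , -0.05690032]), 'qd': array([-0.00104517,  0.00032318, -0.00134619, -0.00097153,  0.00135354,
        0.00011334, -0.00103615]), 'joint_torque': array([-9.27475921e-04, -4.91292536e+01, -4.04242063e-01, -3.12533355e+01,
       -6.38842466e-02,  4.37780970e-02,  1.87175183e-04]), 'position': array([0.26354538, 0.59357795, 0.22147533]), 'tool_rot': array([-6.51352819e-01, -3.07302593e+00,  2.92571165e-03]), 'ft_force': array([-0.70987652, -0.1548231 ,  0.00582348]), 'torque': array([ 0.00909925, -0.00208164,  0.01419012]), 'grip_force': 0.0, 'grip_width': 0.9964158374465086}
scene 465.0278520203023 465.0278520203023 256.30949941826697 191.23950517673046 [[0.805, -0.286, 0.52, 0.095], [-0.593, -0.419, 0.688, -0.823], [0.021, -0.862, -0.507, 0.63], [0.0, 0.0, 0.0, 1.0]]
top 433.62414284028773 433.62414284028773 255.96065539735417 194.77981316330985 [[-0.027, -0.989, 0.148, 0.519], [-1.0, 0.026, -0.01, -0.048], [0.006, -0.148, -0.989, 1.11], [0.0, 0.0, 0.0, 1.0]]
```

View pics/scene0.png

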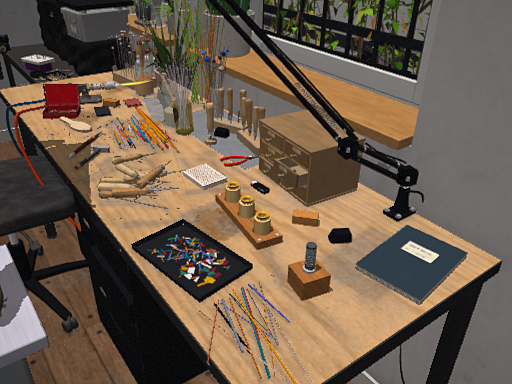

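View pics/top0.png

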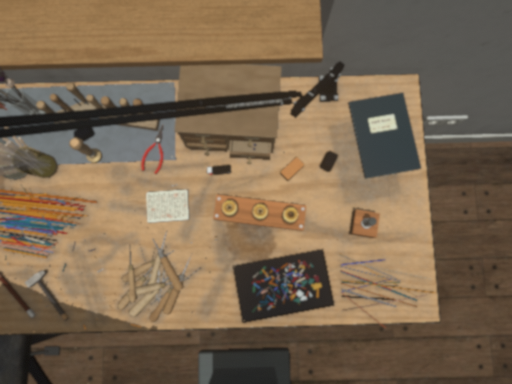

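The top view shows the rack with brass rims at about (230,208), (260,212) and (291,215), the stand and gauge at (365,222), and the tile at (167,206). The bystanders are the lighter (219,170), cork (292,168) and slag (328,160). Next I'll measure them by masks.

```bash
cat > h.py <<'E'
import numpy as np,cv2
def cast(i,uv,z):
    d=i["T"][:3,:3]@np.array([(uv[0]-i["cx"])/i["fx"],(uv[1]-i["cy"])/i["fy"],1]); o=i["T"][:3,3]
    return (o+d*(z-o[2])/d[2]).round(4)
def proj(i,p):
    c=i["T"][:3,:3].T@(np.array(p)-i["T"][:3,3]); return np.array([i["fx"]*c[0]/c[2]+i["cx"],i["fy"]*c[1]/c[2]+i["cy"]]).round(1)
E
python3 - <<'E'
from h import *
t=dict(np.load("top0.npz")); s=dict(np.load("scene0.npz"))
def blobs(im,roi,f,mn):
    x0,y0,x1,y1=roi; h=cv2.cvtColor(im["pixels"][y0:y1,x0:x1],cv2.COLOR_RGB2HSV)
    m=f(h[...,0].astype(int),h[...,1].astype(int),h[...,2].astype(int)).astype(np.uint8)
    m=cv2.morphologyEx(m,cv2.MORPH_CLOSE,np.ones((3,3)))
    out=[]
    for c in cv2.findContours(m,cv2.RETR_EXTERNAL,cv2.CHAIN_APPROX_NONE)[0]:
        if cv2.contourArea(c)>=mn:
            r=cv2.minAreaRect(c); out.append((np.array(r[0])+[x0,y0],np.round(r[1],1),round(r[2],1),cv2.contourArea(c)))
    return out
for p in[(230,200),(230,208),(240,212),(275,214),(167,206),(150,230),(365,235),(368,221),(355,215),(338,220)]:
    print(p,cv2.cvtColor(t["pixels"],cv2.COLOR_RGB2HSV)[p[1],p[0]])
for n,roi,f,z,mn in [("brass",(212,190,310,232),lambda h,S,v:(h>=18)&(h<32)&(S>90),.063,40),("rack",(205,185,315,240),lambda h,S,v:(h<15)&(S>95),.02,200),("stand",(340,200,390,245),lambda h,S,v:(h<15)&(S>95),.044,100),("tile",(140,182,195,228),lambda h,S,v:(S<62)&(v>120),.014,300)]:
    for c,w,a,ar in blobs(t,roi,f,mn): print(n,c.round(1),w,a,ar,cast(t,c,z))
a=cv2.resize(t["pixels"][180:250,135:395],None,fx=3,fy=3,interpolation=cv2.INTER_CUBIC)
b=cv2.resize(s["pixels"][155:300,175:435],None,fx=2.2,fy=2.2,interpolation=cv2.INTER_CUBIC)
W=np.zeros((a.shape[0]+b.shape[0],780,3),np.uint8);W[:a.shape[0]]=a;W[a.shape[0]:,:b.shape[1]]=b
cv2.imwrite("pics/crop1.png",W[...,::-1])
E
```

```text
(230, 200) [ 19 134 150]
(230, 208) [ 18 118 128]
(240, 212) [ 13 143 161]
(275, 214) [ 13 143 162]
(167, 206) [ 27  28 202]
(150, 230) [ 17 102 195]
(365, 235) [ 13 139 132]
(368, 221) [20 29 79]
(355, 215) [ 13 141 136]
(338, 220) [ 16  98 187]
brass [290.  214.5] [15. 14.] 90.0 170.0 [ 0.6253 -0.1402  0.063 ]
brass [260.  211.5] [15. 14.] 90.0 167.0 [ 0.6346 -0.0677  0.063 ]
brass [229.3 207.2] [14.8 14.1] 45.0 163.5 [0.6469 0.0067 0.063 ]
rack [259.5 212.5] [91.9 26.9] 7.1 2296.5 [ 0.6368 -0.0671  0.02  ]
stand [365.  223.1] [26.8 26.3] 7.1 626.0 [ 0.6011 -0.3259  0.044 ]
tile [167.  205.4] [31.7 43. ] 86.1 1264.5 [0.6618 0.1673 0.014 ]
```

View pics/crop1.png

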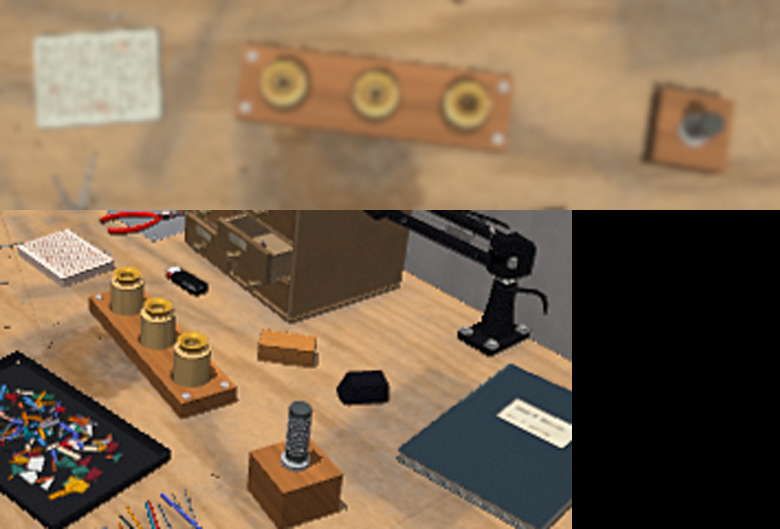

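The crops show the gauge upright in its stand, the three handles in the rack and nothing overhanging them nearby. Before moving, I'll check the lamp height and write a motion helper.

```bash
cat >> h.py <<'E'
from scipy.spatial.transform import Rotation as R
from bench import ctrl,get_image
def go(x,y,z,tyaw=None):
    s=ctrl.get_state(); M=R.from_rotvec(s["tool_rot"]).as_matrix()
    d=M.T@(np.array([x,y,z])-s["position"])*1000
    yw=np.degrees(np.arctan2(M[1,1],M[0,1]))
    out="shift mm %s"%d.round(1)
    if tyaw is not None:
        e=(tyaw-yw+90)%180-90; out+=" turn %.3f"%(-np.radians(e))
    print("t%.2f pos %s toolY yaw %.1f tilt %.4f F %s grip %.3f %.1f |"%(s["time"],s["position"].round(4),yw,M[2,2],s["ft_force"].round(1),s["grip_width"],s["grip_force"]),out,"j7 %.2f"%s["joint_positions"][6])
def wcast(uv,z,i,s):
    # wrist fisheye ray onto plane z
    M=R.from_rotvec(s["tool_rot"]).as_matrix(); T=np.array(i["T_tool_cam"])
    v=np.array([uv[0]-i["cx"],uv[1]-i["cy"]]); r=np.hypot(*v); th=r/i["fx"]
    d=M@T[:3,:3]@np.array([*(v/max(r,1e-9)*np.sin(th)),np.cos(th)]); o=s["position"]+M@T[:3,3]
    return (o+d*(z-o[2])/d[2]).round(4)
def wproj(p,i,s):
    M=R.from_rotvec(s["tool_rot"]).as_matrix(); T=np.array(i["T_tool_cam"])
    c=T[:3,:3].T@(M.T@(np.array(p)-s["position"])-T[:3,3]); r=np.hypot(c[0],c[1]); th=np.arctan2(r,c[2])
    return np.array([i["cx"],i["cy"]])+i["fx"]*th*c[:2]/r
E
python3 - <<'E'
from h import *
t=dict(np.load("top0.npz")); s=dict(np.load("scene0.npz"))
ray=lambda i,u,v:i["T"][:3,:3]@np.array([(u-i["cx"])/i["fx"],(v-i["cy"])/i["fy"],1])
n=np.cross(ray(t,298,100),ray(t,0,125)); 
for u,v in[(348,145),(300,88),(250,38),(220,5)]:
    d=ray(s,u,v);o=s["T"][:3,3]; k=n@(t["T"][:3,3]-o)/(n@d); print((o+k*d).round(3))
i=get_image("wrist"); print(i["fx"],i["cx"],i["cy"],np.round(i["T_tool_cam"],3).tolist())
go(.58,-.3,.24,-8)
E
```

```text
[ 0.874 -0.148  0.171]
[ 0.824 -0.02   0.283]
[0.78  0.125 0.376]
[0.75  0.211 0.443]
297.3186396354542 257.0353670888338 187.5806519954699 [[0.0, -0.968, -0.251, 0.067], [1.0, 0.0, -0.0, -0.001], [0.0, -0.251, 0.968, -0.163], [0.0, 0.0, 0.0, 1.0]]
t0.15 pos [0.2636 0.5937 0.2217] toolY yaw 66.1 tilt -1.0000 F [-0.4  0.4 -0.2] grip 1.001 0.0 | shift mm [-651.8 -688.5  -17.2] turn 1.293 j7 -0.06
```

```bash
python3 -m crank '[[[-27,-28.7,-0.7,0,-1],[-27,-28.7,-0.7,0,-1],[-27,-28.7,-0.7,0,-1],[-27,-28.7,-0.7,0,-1],[-27,-28.7,-0.7,0,-1],[-27,-28.7,-0.7,0,-1],[-27,-28.7,-0.7,0,-1],[-27,-28.7,-0.7,0,-1],[-27,-28.7,-0.7,0,-1],[-27,-28.7,-0.7,0,-1]]]' | tail -c 300; python3 -m crank '[[[-27,-28.7,-0.7,0,-1],[-27,-28.7,-0.7,0,-1],[-27,-28.7,-0.7,0,-1],[-27,-28.7,-0.7,0,-1],[-27,-28.7,-0.7,0,-1],[-27,-28.7,-0.7,0,-1],[-27,-28.7,-0.7,0,-1],[-27,-28.7,-0.7,0,-1],[-27,-28.7,-0.7,0,-1],[-27,-28.7,-0.7,0,-1]]]' >/dev/null;  python3 -m crank '[[[-27,-28.7,-0.7,0,-1],[-27,-28.7,-0.7,0,-1],[-27,-28.7,-0.7,0,-1],[-27,-28.7,-0.7,0,-1],[0,0,0,0.11,-1],[0,0,0,0.11,-1],[0,0,0,0.11,-1],[0,0,0,0.11,-1],[0,0,0,0.11,-1],[0,0,0,0.11,-1]]]' >/dev/null; python3 -m crank '[[[0,0,0,0.11,-1],[0,0,0,0.11,-1],[0,0,0,0.11,-1],[0,0,0,0.11,-1],[0,0,0,0.11,-1],[0,0,0,0.083,-1],[0,0,0,0,-1]]]' >/dev/null; python3 - <<'E'
from h import *
go(.6,-.325,.24,-8); s=ctrl.get_state(); i=get_image("wrist")
np.savez("w1.npz",**i,**{"pos":s["position"],"rot":s["tool_rot"]})
cv2.imwrite("pics/w1.png",i["pixels"][...,::-1])
for p in [(.6,-.325,.105),(.625,-.14,.063),(.635,-.068,.063)]: print(wproj(p,i,s).round(1))
E
```

```text
time: 0.98
position: [0.3942, 0.2202, 0.2295]
tool_rot: [-0.651, -3.073, -0.001]
ft_force: [0.9, 0.1, -0.0]
grip_width: 0.998
grip_force: 0.0
t3.23 pos [ 0.5765 -0.298   0.2389] toolY yaw -8.1 tilt -1.0000 F [-0.5 -0.2  0.3] grip 1.002 0.0 | shift mm [-23.4  27.   -1.2] turn -0.002 j7 0.58
[282.  199.9]
[279.   29.8]
[278.  -25.4]
```

View pics/w1.png

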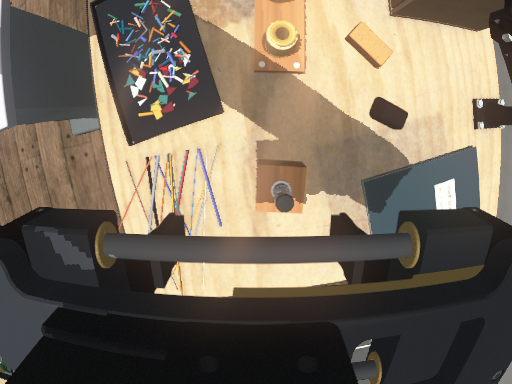

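The wrist view shows the gauge's grip top at about (285,201), its collar at (281,189), and the right handle's rim at (282,37).

```bash
python3 - <<'E'
from h import *
d=dict(np.load("w1.npz")); s=dict(position=d["pos"],tool_rot=d["rot"])
h=cv2.cvtColor(d["pixels"],cv2.COLOR_RGB2HSV); g=cv2.cvtColor(d["pixels"],cv2.COLOR_RGB2GRAY)
m=((g<62)).astype(np.uint8)[165:215,260:305]
for c in cv2.findContours(m,0,1)[0]:
    if cv2.contourArea(c)>30: print("dark",cv2.boundingRect(c),cv2.contourArea(c))
b=((h[...,0]>=17)&(h[...,0]<35)&(h[...,1]>100)).astype(np.uint8)[10:62,258:304]
for c in cv2.findContours(b,0,1)[0]:
    if cv2.contourArea(c)>100: e=cv2.fitEllipse(c); print("brass",e); print(wcast(np.array(e[0])+[258,10],.063,d,s))
print("top",wcast((284.5,202),.105,d,s),"collar",wcast((281,189),.05,d,s))
for q in[(257,161),(306,161),(304,212),(256,212)]: print("standcorner",wcast(q,.044,d,s))
for q in[(255,72),(305,72)]: print("rackcorner",wcast(q,.02,d,s))
a=cv2.resize(d["pixels"][150:222,240:320],None,fx=6,fy=6,interpolation=cv2.INTER_CUBIC)
cv2.imwrite("pics/w1c.png",a[...,::-1])
E
```

```text
brass ((24.944042205810547, 22.617595672607422), (24.501541137695312, 27.414905548095703), 134.24790954589844)
[ 0.629  -0.1439  0.063 ]
brass ((42.5312614440918, 20.69696044921875), (5.535551071166992, 57.70438003540039), 178.72035217285156)
[ 0.6494 -0.1436  0.063 ]
top [ 0.6023 -0.3277  0.105 ] collar [ 0.6028 -0.3282  0.05  ]
standcorner [ 0.5785 -0.2907  0.044 ]
standcorner [ 0.6381 -0.2989  0.044 ]
standcorner [ 0.6289 -0.3644  0.044 ]
standcorner [ 0.568  -0.3554  0.044 ]
rackcorner [ 0.5916 -0.1804  0.02  ]
rackcorner [ 0.6548 -0.1881  0.02  ]
```

View pics/w1c.png

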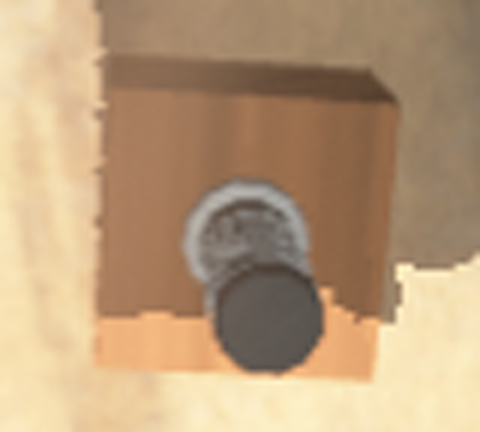

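```bash
python3 -m crank '[[[-15.2,15,1.6,0,-1],[-15.2,15,1.6,0,-1],[0,0,35,0,-1],[0,0,35,0,-1],[0,0,35,0,-1],[0,0,35,0,-1],[0,0,30,0,-1],[0,0,0,0,-1]]]' >/dev/null; python3 - <<'E'
from h import *
go(.603,-.329,.064,-8)
E
```

```text
t3.95 pos [ 0.5983 -0.3294  0.0589] toolY yaw -7.9 tilt -0.9999 F [-1.7  1.2 -1.5] grip 1.001 0.0 | shift mm [ 1.   4.5 -5.1] turn 0.002 j7 0.70
```

```bash
python3 -m crank '[[[1,4.5,-4.5,0,-1],[0,0,0,0,-1],[0,0,0,0,0.3],[0,0,0,0,0.5],[0,0,0,0,0.5],[0,0,0,0,0.5],[0,0,0,0,0.6],[0,0,0,0,0.6]]]' 8 | tail -6;  python3 - <<'E'
from h import *
go(.603,-.329,.064,-8)
E
```

```text
time: 4.62
position: [0.6067, -0.3323, 0.0709]
tool_rot: [2.371, 2.061, 0.0]
ft_force: [-0.2, -0.5, 0.8]
grip_width: 0.632
grip_force: 0.0
t4.62 pos [ 0.6067 -0.3323  0.0709] toolY yaw -8.0 tilt -1.0000 F [-0.2 -0.5  0.8] grip 0.632 0.0 | shift mm [ 2.7 -4.1  6.9] turn -0.000 j7 0.69
```

```bash
python3 -m crank '[[[2.7,-4,6.5,0,0.6],[0,0,0,0,0.6],[0,0,0,0,0.8],[0,0,0,0,1],[0,0,0,0,1],[0,0,0,0,1],[0,0,0,0,1],[0,0,0,0,1]]]' 8 | tail -6;  python3 - <<'E'
from h import *
go(.603,-.329,.064,-8)
E
```

```text
time: 5.28
position: [0.6029, -0.3291, 0.0642]
tool_rot: [-2.371, -2.06, 0.0]
ft_force: [-0.2, -0.1, -1.2]
grip_width: 0.228
grip_force: 8.0
t5.28 pos [ 0.6029 -0.3291  0.0642] toolY yaw -8.0 tilt -1.0000 F [-0.2 -0.1 -1.2] grip 0.228 8.0 | shift mm [0.2 0.1 0.2] turn -0.001 j7 0.69
```

```bash
python3 -m crank '[[[0,0,0,0,1],[0,0,0,0,1],[0,0,-20,0,1],[0,0,-30,0,1],[0,0,-30,0,1],[0,0,-30,0,1],[0,0,-20,0,1],[40,-2,0,0,1],[40,-2,0,0,1],[40,-2,0,0,1]]]' 40 | tail -6; python3 -m crank '[[[40,-2,0,0,1],[36,-2,0,0,1],[0,0,0,0,1],[0,0,0,0,1]]]' |tail -4; python3 - <<'E'
from h import *
go(.62,-.13,.19,-8); s=ctrl.get_state(); i=get_image("wrist")
np.savez("w2.npz",**i,**{"pos":s["position"],"rot":s["tool_rot"]})
h=cv2.cvtColor(i["pixels"],cv2.COLOR_RGB2HSV)
for p in[(.627,-.142,.063),(.637,-.067,.063),(.647,.008,.063)]: print(wproj(p,i,s).round(1))
cv2.imwrite("pics/w2.png",i["pixels"][...,::-1])
E
```

```text
time: 6.12
position: [0.6137, -0.2091, 0.1945]
tool_rot: [2.374, 2.057, 0.002]
ft_force: [0.6, 0.7, -1.9]
grip_width: 0.219
grip_force: 40.0
tool_rot: [-2.363, -2.068, -0.001]
ft_force: [-0.9, -0.9, -1.6]
grip_width: 0.22
grip_force: 40.0
t6.45 pos [ 0.6214 -0.1291  0.1936] toolY yaw -7.6 tilt -1.0000 F [-0.9 -0.9 -1.6] grip 0.220 40.0 | shift mm [-1.1 -1.3  3.6] turn 0.007 j7 0.32
[263.2 190.4]
[263.4 115.6]
[263.4  40.4]
```

View pics/w2.png

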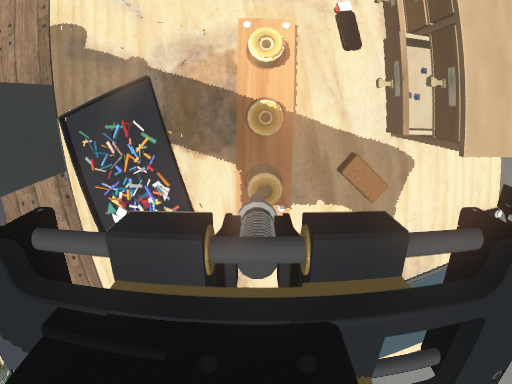

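The gauge is held and the rims of the left, middle and right handles are at about (266,44), (265,118) and (264,188).

```bash
python3 - <<'E'
from h import *
d=dict(np.load("w2.npz")); s=dict(position=d["pos"],tool_rot=d["rot"])
g=cv2.GaussianBlur(cv2.cvtColor(d["pixels"],cv2.COLOR_RGB2GRAY),(3,3),0)
h=cv2.cvtColor(d["pixels"],cv2.COLOR_RGB2HSV)
for u,v in[(266,44),(265,118)]:
    S=28; y0,x0=v-S,u-S; y0=max(y0,0)
    m=((h[...,0]>=18)&(h[...,0]<35)&(h[...,1]>90)).astype(np.uint8)[y0:v+S,x0:u+S]
    m=cv2.morphologyEx(m,cv2.MORPH_OPEN,np.ones((3,3)))
    c=max(cv2.findContours(m,0,1)[0],key=cv2.contourArea); e=cv2.minEnclosingCircle(c); q=np.array(e[0])+[x0,y0]
    print(q.round(1),round(e[1],1),cv2.contourArea(c),wcast(q,.063,d,s))
    cc=cv2.HoughCircles(g[y0:v+S,x0:u+S],cv2.HOUGH_GRADIENT,1,20,param1=80,param2=12,minRadius=12,maxRadius=22)
    if cc is not None:
        for k in cc[0][:2]: print("  H",k,wcast(k[:2]+[x0,y0],.063,d,s))
for q in[(240,18),(297,21)]: print("rack",wcast(q,.02,d,s))
E
```

```text
[266.6  41.7] 15.7 667.5 [0.6499 0.0063 0.063 ]
  H [29.5 32.5 21.4] [ 0.6498 -0.0009  0.063 ]
[263.4 117.1] 16.8 333.0 [ 0.6368 -0.0685  0.063 ]
  H [27.5 26.5 18. ] [ 0.6379 -0.068   0.063 ]
rack [0.6268 0.0493 0.02  ]
rack [0.6904 0.038  0.02  ]
```

```bash
python3 -m crank '[[[34.5,2.4,0,0,1],[34.5,2.4,0,0,1],[34.5,2.4,10,0,1],[34.5,2.4,15,0,1],[0,0,15,0,1],[0,0,15,0,1],[0,0,0,0.007,1],[0,0,0,0,1]]]' | tail -4; python3 - <<'E'
from h import *
go(.649,.0065,.13,-8.2)
E
```

```text
tool_rot: [2.383, 2.046, -0.004]
ft_force: [0.8, -1.5, -0.6]
grip_width: 0.22
grip_force: 40.0
t7.17 pos [ 0.6484 -0.0017  0.1387] toolY yaw -8.7 tilt -1.0000 F [ 0.8 -1.5 -0.6] grip 0.220 40.0 | shift mm [ 8.2 -0.7  8.7] turn -0.009 j7 0.12
```

```bash
python3 -m crank '[[[0,0,0,0,1],[0,0,0,0,1],[0,0,0,0,1]]]' | tail -4; python3 - <<'E'
from h import *
go(.649,.0065,.13,-8.2)
E
```

```text
tool_rot: [2.38, 2.049, 0.002]
ft_force: [-0.6, -0.5, -1.0]
grip_width: 0.222
grip_force: 40.0
t7.42 pos [6.498e-01 4.000e-04 1.404e-01] toolY yaw -8.5 tilt -1.0000 F [-0.6 -0.5 -1. ] grip 0.222 40.0 | shift mm [ 5.9 -1.7 10.4] turn -0.006 j7 0.12
```

```bash
python3 -m crank '[[[6,-1.7,6,-0.005,1],[0,0,4,0,1],[0,0,0,0,1],[0,0,0,0,1],[0,0,0,0,1]]]' | tail -4; python3 - <<'E'
from h import *
go(.649,.0065,.12,-8.2)
E
python3 -m crank '[[[0,0,4,0,1],[0,0,3,0,1],[0,0,3,0,1],[0,0,3,0,1],[0,0,0,0,1],[0,0,0,0,1]]]' | tail -6;
```

```text
tool_rot: [2.373, 2.058, -0.0]
ft_force: [0.2, 0.6, -1.6]
grip_width: 0.219
grip_force: 40.0
t7.83 pos [0.6484 0.008  0.1291] toolY yaw -8.1 tilt -1.0000 F [ 0.2  0.6 -1.6] grip 0.219 40.0 | shift mm [-1.4  0.8  9.1] turn 0.001 j7 0.12
time: 8.33
position: [0.6483, 0.0079, 0.1159]
tool_rot: [-2.373, -2.058, 0.001]
ft_force: [0.0, 0.2, -1.3]
grip_width: 0.221
grip_force: 40.0
```

```bash
python3 -m crank '[[[0,0,2,0,1],[0,0,2,0,1],[0,0,2,0,1],[0,0,0,0,1]]]' | tail -5;python3 -m crank '[[[0,0,1,0,1],[0,0,0,0,1]]]' | tail -5
```

```text
position: [0.6494, 0.0076, 0.1131]
tool_rot: [2.373, 2.058, 0.004]
ft_force: [-3.8, 0.6, 13.0]
grip_width: 0.218
grip_force: 40.0
position: [0.6497, 0.0076, 0.113]
tool_rot: [2.373, 2.058, 0.005]
ft_force: [-4.2, -0.6, 16.8]
grip_width: 0.221
grip_force: 40.0
```

```bash
python3 -m crank '[[[0,0,-8,0,1],[0,0,-15,0,1],[0,0,-12,0,1],[-25,0.3,0,0,1],[-26,0.3,0,0,1],[-26,0,0,0,1],[0,0,0,0,1],[0,0,0,0,1],[0,0,0,0,1]]]' | tail -5; python3 - <<'E'
from h import *
go(.638,-.0683,.12,-8.2); s=ctrl.get_state(); i=get_image("wrist"); cv2.imwrite("pics/w3.png",i["pixels"][...,::-1])
E
```

```text
position: [0.6385, -0.0678, 0.1447]
tool_rot: [-2.373, -2.058, -0.002]
ft_force: [0.6, 0.0, -2.0]
grip_width: 0.216
grip_force: 40.0
t9.58 pos [ 0.6385 -0.0678  0.1447] toolY yaw -8.1 tilt -1.0000 F [ 0.6  0.  -2. ] grip 0.216 40.0 | shift mm [-0.6 -0.5 24.7] turn 0.001 j7 0.23
```

View pics/w3.png

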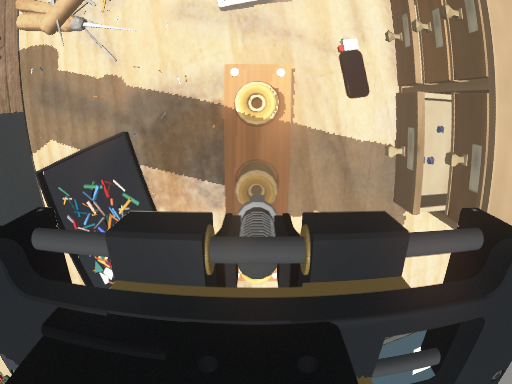

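The left handle still stands in its nest, with its rim at (257,103), and the gauge is over the middle one.

```bash
python3 -m crank '[[[0,0,12,0,1],[0,0,10,0,1],[0,0,4,0,1],[0,0,2,0,1],[0,0,0,0,1],[0,0,0,0,1]]]' | tail -5;python3 -m crank '[[[0,0,2,0,1],[0,0,2,0,1],[0,0,2,0,1],[0,0,0,0,1]]]' | tail -5
```

```text
position: [0.6381, -0.0683, 0.116]
tool_rot: [-2.373, -2.058, 0.0]
ft_force: [-1.2, 0.3, -0.7]
grip_width: 0.221
grip_force: 40.0
position: [0.6395, -0.0689, 0.1133]
tool_rot: [2.372, 2.057, 0.005]
ft_force: [-3.0, 0.5, 12.5]
grip_width: 0.219
grip_force: 40.0
```

```bash
python3 -m crank '[[[0,0,1,0,1],[0,0,0,0,1]]]' | tail -5; python3 -m crank '[[[0,0,-8,0,1],[0,0,-15,0,1],[0,0,-12,0,1],[-25,-0.2,0,0,1],[-25,0,0,0,1],[-25.5,0,0,0,1],[0,0,0,0,1],[0,0,0,0,1],[0,0,0,0,1]]]' | tail -5; python3 - <<'E'
from h import *
go(.6275,-.143,.12,-8.2); s=ctrl.get_state(); i=get_image("wrist"); np.savez("w4.npz",**i,**{"pos":s["position"],"rot":s["tool_rot"]})
h=cv2.cvtColor(i["pixels"],cv2.COLOR_RGB2HSV); m=((h[...,0]>=18)&(h[...,0]<35)&(h[...,1]>90)).astype(np.uint8)[:140,225:290]
for c in cv2.findContours(m,0,1)[0]:
    if cv2.contourArea(c)>150: e=cv2.minEnclosingCircle(c); q=np.array(e[0])+[225,0]; print(q,e[1],wcast(q,.063,i,s))
E
```

```text
position: [0.6398, -0.069, 0.1133]
tool_rot: [2.372, 2.057, 0.006]
ft_force: [-4.6, 0.5, 17.1]
grip_width: 0.22
grip_force: 40.0
position: [0.6277, -0.1426, 0.1447]
tool_rot: [-2.373, -2.058, -0.002]
ft_force: [0.5, 1.4, -1.3]
grip_width: 0.221
grip_force: 40.0
t11.38 pos [ 0.6277 -0.1426  0.1447] toolY yaw -8.1 tilt -1.0000 F [ 0.5  1.4 -1.3] grip 0.221 40.0 | shift mm [-0.5 -0.1 24.7] turn 0.001 j7 0.36
[256.5        103.83333588] 21.608997344970703 [ 0.6387 -0.0697  0.063 ]
[257.55555725  13.33333302] 20.555654525756836 [0.6505 0.0069 0.063 ]
```

```bash
python3 -m crank '[[[-1,0,12,0,1],[0,0,10,0,1],[0,0,4,0,1],[0,0,2,0,1],[0,0,0,0,1],[0,0,0,0,1]]]' | tail -5;python3 -m crank '[[[0,0,2,0,1],[0,0,2,0,1],[0,0,2,0,1],[0,0,0,0,1]]]' | tail -5
```

```text
position: [0.6271, -0.1441, 0.116]
tool_rot: [-2.373, -2.058, 0.001]
ft_force: [0.1, -0.3, -1.9]
grip_width: 0.214
grip_force: 40.0
position: [0.6269, -0.144, 0.1098]
tool_rot: [-2.373, -2.058, 0.0]
ft_force: [0.1, 1.0, -1.4]
grip_width: 0.219
grip_force: 40.0
```

Past the tight stop with no force, so the right handle is the wide one. I'll push on down to the collar.

```bash
python3 -m crank '[[[0,0,5,0,1],[0,0,5,0,1],[0,0,5,0,1],[0,0,5,0,1],[0,0,3,0,1],[0,0,0,0,1],[0,0,0,0,1]]]' | tail -5;python3 -m crank '[[[0,0,2,0,1],[0,0,2,0,1],[0,0,2,0,1],[0,0,0,0,1]]]' | tail -5
```

```text
position: [0.627, -0.1442, 0.0869]
tool_rot: [-2.373, -2.058, 0.001]
ft_force: [1.3, 1.0, -1.2]
grip_width: 0.214
grip_force: 40.0
position: [0.6278, -0.1444, 0.0829]
tool_rot: [2.373, 2.058, 0.002]
ft_force: [-2.4, 1.0, 7.8]
grip_width: 0.222
grip_force: 40.0
```

```bash
python3 -m crank '[[[0,0,1,0,1],[0,0,0,0,1]]]' | tail -5; python3 -m crank '[[[0,0,-8,0,1],[0,0,-20,0,1],[0,0,-25,0,1],[0,0,-25,0,1],[0,0,0,0,1],[-31,0.5,0,0,1],[-31,0.5,0,0,1],[-31,0.5,0,0,1],[-31,0.5,0,0,1],[-31,0.5,0,0,1]]]' >/dev/null;  python3 -m crank '[[[-31,0.5,0,0,1],[0,0,0,0,1],[0,0,0,0,1],[0,0,0,0,1]]]' | tail -5; python3 - <<'E'
from h import *
go(.603,-.329,.12,-8.2); s=ctrl.get_state(); i=get_image("wrist"); np.savez("w5.npz",**i,**{"pos":s["position"],"rot":s["tool_rot"]})
h=cv2.cvtColor(i["pixels"],cv2.COLOR_RGB2HSV); m=((h[...,0]>=18)&(h[...,0]<35)&(h[...,1]>90)).astype(np.uint8)[:140,225:300]
for c in cv2.findContours(m,0,1)[0]:
    if cv2.contourArea(c)>150: e=cv2.minEnclosingCircle(c); q=np.array(e[0])+[225,0]; print(q,e[1],wcast(q,.063,i,s))
E
```

```text
position: [0.6279, -0.1445, 0.0828]
tool_rot: [2.373, 2.058, 0.003]
ft_force: [-2.9, 1.5, 11.8]
grip_width: 0.22
grip_force: 40.0
position: [0.6038, -0.3282, 0.1574]
tool_rot: [-2.373, -2.057, -0.001]
ft_force: [1.4, -0.2, -2.4]
grip_width: 0.221
grip_force: 40.0
t14.52 pos [ 0.6038 -0.3282  0.1574] toolY yaw -8.2 tilt -1.0000 F [ 1.4 -0.2 -2.4] grip 0.221 40.0 | shift mm [-0.9 -0.6 37.4] turn 0.001 j7 0.65
[251.        1.53125] 16.073204040527344 [ 0.6232 -0.162   0.063 ]
```

```bash
python3 -m crank '[[[-0.8,-0.6,15,0,1],[0,0,20,0,1],[0,0,10,0,1],[0,0,5,0,1],[0,0,0,0,1],[0,0,0,0,1]]]' | tail -5;python3 -m crank '[[[0,0,4,0,1],[0,0,4,0,1],[0,0,0,0,1]]]' | tail -5
```

```text
position: [0.6033, -0.329, 0.1081]
tool_rot: [-2.373, -2.059, 0.0]
ft_force: [0.2, -0.2, -1.5]
grip_width: 0.221
grip_force: 40.0
position: [0.6029, -0.3293, 0.0998]
tool_rot: [-2.373, -2.058, -0.0]
ft_force: [-0.3, -0.6, -2.0]
grip_width: 0.218
grip_force: 40.0
```

```bash
python3 -m crank '[[[0,0,5,0,1],[0,0,5,0,1],[0,0,0,0,1]]]' | tail -5;python3 -m crank '[[[0,0,6,0,1],[0,0,6,0,1],[0,0,6,0,1],[0,0,4,0,1],[0,0,0,0,1],[0,0,0,0,1]]]' | tail -5;python3 -m crank '[[[0,0,2,0,1],[0,0,2,0,1],[0,0,2,0,1],[0,0,0,0,1]]]' | tail -5
```

```text
position: [0.6025, -0.3289, 0.0889]
tool_rot: [-2.372, -2.057, 0.001]
ft_force: [-0.6, 0.4, -1.4]
grip_width: 0.218
grip_force: 40.0
position: [0.6029, -0.3292, 0.0677]
tool_rot: [-2.373, -2.058, 0.0]
ft_force: [0.3, -0.2, -0.6]
grip_width: 0.217
grip_force: 40.0
position: [0.6034, -0.3297, 0.0641]
tool_rot: [2.373, 2.058, 0.002]
ft_force: [-3.0, 3.3, 7.9]
grip_width: 0.22
grip_force: 40.0
```

```bash
python3 -m crank '[[[0,0,-1.5,0,1],[0,0,0,0,0.5],[0,0,0,0,0],[0,0,0,0,-0.5],[0,0,0,0,-1],[0,0,0,0,-1],[0,0,0,0,-1],[0,0,0,0,-1]]]' 20 | tail -5;python3 -m crank '[[[0,0,-5,0,-1],[0,0,-20,0,-1],[0,0,-35,0,-1],[0,0,-35,0,-1],[0,0,-25,0,-1],[0,0,0,0,-1],[25,0,0,0,-1],[0,0,0,0,-1],[0,0,0,0,-1]]]' | tail -5; python3 - <<'E'
from h import *
go(.627,-.144,.19,-8.2); s=ctrl.get_state(); i=get_image("wrist"); np.savez("w6.npz",**i,**{"pos":s["position"],"rot":s["tool_rot"]})
h=cv2.cvtColor(i["pixels"],cv2.COLOR_RGB2HSV); m=((h[...,0]>=18)&(h[...,0]<35)&(h[...,1]>90)).astype(np.uint8)[:140,225:300]
for c in cv2.findContours(m,0,1)[0]:
    if cv2.contourArea(c)>150: e=cv2.minEnclosingCircle(c); q=np.array(e[0])+[225,0]; print(q,e[1],wcast(q,.063,i,s))
cv2.imwrite("pics/w6.png",i["pixels"][...,::-1])
E
```

```text
position: [0.603, -0.3294, 0.0636]
tool_rot: [-2.373, -2.058, -0.0]
ft_force: [1.0, 0.9, 0.5]
grip_width: 0.618
grip_force: 0.0
position: [0.6075, -0.3026, 0.1834]
tool_rot: [-2.37, -2.061, -0.002]
ft_force: [-0.3, -0.3, -0.9]
grip_width: 0.998
grip_force: 0.0
t17.82 pos [ 0.6075 -0.3026  0.1834] toolY yaw -8.0 tilt -1.0000 F [-0.3 -0.3 -0.9] grip 0.998 0.0 | shift mm [159.8  -2.6  -6.4] turn 0.004 j7 0.60
[254.  22.] 18.868061065673828 [ 0.6271 -0.1484  0.063 ]
```

View pics/w6.png

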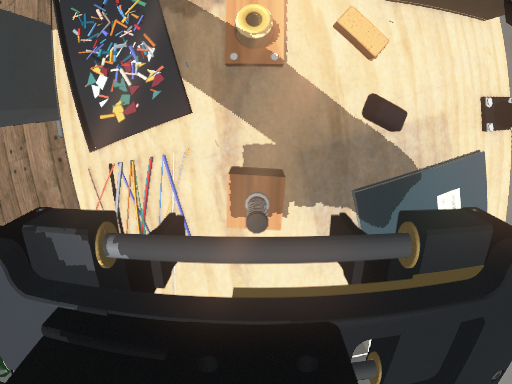

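The gauge stands in its stand with its grip top at (257,222), and the right handle's rim is at (254,21). Now I'll fetch the right handle.

```bash
python3 -m crank '[[[32,-0.5,0,0.003,-1],[32,-0.5,0,0,-1],[32,-0.5,0,0,-1],[32,-0.5,0,0,-1],[31.5,-0.5,0,0,-1],[0,0,35,0,-1],[0,0,35,0,-1],[0,0,0,0,-1],[0,0,0,0,-1],[0,0,0,0,-1]]]' | tail -5; python3 - <<'E'
from h import *
go(.627,-.1445,.026,-8.2)
E
```

```text
position: [0.6275, -0.1485, 0.1152]
tool_rot: [2.377, 2.051, 0.0]
ft_force: [0.6, -1.1, 0.1]
grip_width: 1.002
grip_force: 0.0
t18.70 pos [ 0.6275 -0.1485  0.1152] toolY yaw -8.4 tilt -1.0000 F [ 0.6 -1.1  0.1] grip 1.002 0.0 | shift mm [ 4.  -1.2 89.2] turn -0.004 j7 0.38
```

```bash
python3 -m crank '[[[3,-0.8,25,0,-1],[0,0,30,0,-1],[0,0,20,0,-1],[0,0,12,0,-1],[0,0,0,0,-1],[0,0,0,0,-1],[0,0,0,0,-1]]]' 5| tail -5; python3 - <<'E'
from h import *
go(.627,-.1445,.026,-8.2)
E
```

```text
position: [0.6283, -0.1444, 0.029]
tool_rot: [2.375, 2.052, 0.003]
ft_force: [-0.4, -0.7, 0.7]
grip_width: 0.995
grip_force: 0.0
t19.28 pos [ 0.6283 -0.1444  0.029 ] toolY yaw -8.3 tilt -1.0000 F [-0.4 -0.7  0.7] grip 0.995 0.0 | shift mm [-0.3 -1.3  3. ] turn -0.002 j7 0.42
```

```bash
python3 -m crank '[[[0,-0.8,2.5,0,-0.5],[0,0,0,0,0],[0,0,0,0,0.2],[0,0,0,0,0.3],[0,0,0,0,0.5],[0,0,0,0,0.5],[0,0,0,0,0.5],[0,0,0,0,0.5],[0,0,0,0,0.5],[0,0,0,0,0.5]]]' 5| tail -5; python3 - <<'E'
from h import *
go(.627,-.1445,.026,-8.2)
E
```

```text
position: [0.6259, -0.1432, 0.0242]
tool_rot: [-2.377, -2.055, -0.0]
ft_force: [-0.3, 0.2, 0.7]
grip_width: 0.445
grip_force: 5.0
t20.12 pos [ 0.6259 -0.1432  0.0242] toolY yaw -8.3 tilt -1.0000 F [-0.3  0.2  0.7] grip 0.445 5.0 | shift mm [-1.1  1.2 -1.8] turn -0.002 j7 0.43
```

```bash
python3 -m crank '[[[0,0,0,0,1],[0,0,0,0,1],[0,0,-15,0,1],[0,0,-25,0,1],[0,0,-30,0,1],[0,0,-26,0,1],[0,0,0,0,1],[0,0,0,0,1]]]' 25| tail -5; python3 - <<'E'
from h import *
go(.658,.167,.12,-8.2)
t=dict(np.load("top0.npz"));s=dict(np.load("scene0.npz"))
for q in[(178,148),(240,155),(271,158)]: print(cast(t,q,0.),cast(t,q,.06))
for q in[(261,178),(298,206)]: print("sc",cast(s,q,0.))
E
```

```text
position: [0.6269, -0.1437, 0.1225]
tool_rot: [2.375, 2.053, 0.004]
ft_force: [-0.4, 0.2, -1.3]
grip_width: 0.438
grip_force: 25.0
t20.78 pos [ 0.6269 -0.1437  0.1225] toolY yaw -8.3 tilt -1.0000 F [-0.4  0.2 -1.3] grip 0.438 25.0 | shift mm [311.9 -14.2   2.6] turn -0.002 j7 0.37
[0.8147 0.1418 0.    ] [0.7988 0.1315 0.06  ]
[ 0.7918 -0.0206  0.    ] [ 0.7771 -0.0221  0.06  ]
[ 0.7817 -0.1016  0.    ] [ 0.7675 -0.0987  0.06  ]
sc [0.7954 0.0839 0.    ]
sc [ 0.7847 -0.0873  0.    ]
```

```bash
python3 -m crank '[[[20,-1,0,0,1],[36,-1.6,0,0,1],[36,-1.6,0,0,1],[36,-1.6,0,0,1],[36,-1.6,0,0,1],[36,-1.6,0,0,1],[36,-1.6,0,0,1],[36,-1.6,0,0,1],[25,-1.4,0,0,1],[15,-0.8,0,0,1]]]' | tail -5;python3 -m crank '[[[0,0,30,0,1],[0,0,15,0,1],[0,0,0,0,1],[0,0,0,0,1],[0,0,0,0,1],[0,0,0,0,1]]]' >/dev/null; python3 - <<'E'
from h import *
go(.658,.167,.0305,-8.2)
E
```

```text
position: [0.6552, 0.1729, 0.1183]
tool_rot: [-2.369, -2.059, 0.003]
ft_force: [-0.4, 0.5, -1.2]
grip_width: 0.437
grip_force: 25.0
t22.12 pos [0.6577 0.1662 0.0766] toolY yaw -8.4 tilt -1.0000 F [-0.5  0.4  0.2] grip 0.439 25.0 | shift mm [ 0.8  0.1 46.1] turn -0.004 j7 -0.09
```

```bash
python3 -m crank '[[[0,0,15,0,1],[0,0,15,0,1],[0,0,9,0,1],[0,0,3,0,1],[0,0,0,0,1],[0,0,0,0,1],[0,0,0,0,1]]]' | tail -5;python3 -m crank '[[[0,0,1.5,0,1],[0,0,1.5,0,1],[0,0,1,0,1],[0,0,0,0,1]]]' | tail -5; python3 - <<'E'
from h import *
i=get_image("scene"); t=get_image("top")
a=cv2.resize(i["pixels"][110:310,150:390],None,fx=2.4,fy=2.4); b=cv2.resize(t["pixels"][180:250,135:395],None,fx=1.6,fy=1.6)
W=np.zeros((592,576,3),np.uint8);W[:480]=a[:480];W[480:,:416]=b; cv2.imwrite("pics/s7.png",W[...,::-1])
E
```

```text
position: [0.6572, 0.1675, 0.0336]
tool_rot: [2.376, 2.054, 0.001]
ft_force: [0.0, 0.2, -0.1]
grip_width: 0.436
grip_force: 25.0
position: [0.657, 0.1677, 0.0297]
tool_rot: [2.376, 2.055, 0.001]
ft_force: [-0.9, 0.5, 1.9]
grip_width: 0.436
grip_force: 25.0
```

View pics/s7.png

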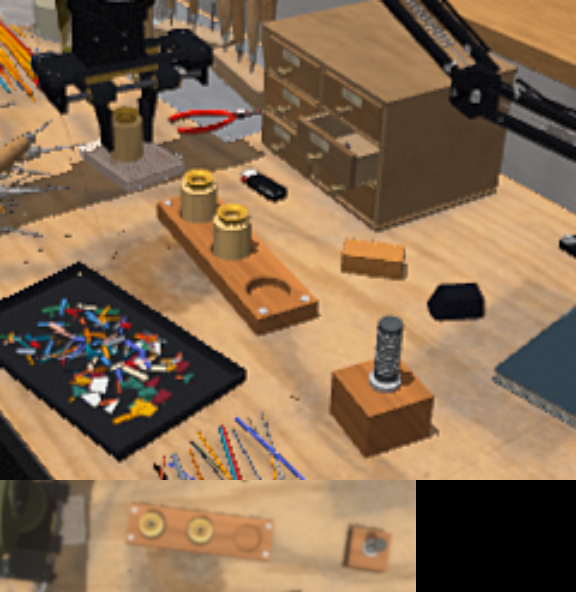

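The scene shows the handle upright on the tile in the gripper, two handles in the rack, the gauge fully down and the bystanders untouched. Next comes firm contact, then release and retreat.

```bash
python3 -m crank '[[[0,0,1,0,1],[0,0,0,0,1],[0,0,0,0,1]]]' | tail -5;python3 -m crank '[[[0,0,0,0,0.1],[0,0,0,0,0],[0,0,0,0,-0.2],[0,0,0,0,-0.4],[0,0,0,0,-0.7],[0,0,0,0,-1],[0,0,0,0,-1],[0,0,0,0,-1],[0,0,0,0,-1],[0,0,0,0,-1]]]' 5| tail -5;python3 -m crank '[[[0,0,-5,0,-1],[0,0,-15,0,-1],[0,0,-30,0,-1],[0,0,-30,0,-1],[-20,-35,-10,0,-1],[-20,-35,0,0,-1],[0,-35,0,0,-1],[0,-30,0,0,-1],[0,0,0,0,-1],[0,0,0,0,-1]]]' | tail -5;  python3 - <<'E'
from h import *
i=get_image("scene"); t=get_image("top"); go(.5,.15,.13)
a=cv2.resize(i["pixels"][110:310,150:390],None,fx=2.4,fy=2.4); b=cv2.resize(t["pixels"][180:250,135:395],None,fx=1.6,fy=1.6)
W=np.zeros((592,576,3),np.uint8);W[:480]=a[:480];W[480:,:416]=b; cv2.imwrite("pics/s8.png",W[...,::-1])
E
```

```text
position: [0.657, 0.1678, 0.0296]
tool_rot: [-2.376, -2.055, -0.001]
ft_force: [-3.0, -0.2, 7.2]
grip_width: 0.44
grip_force: 25.0
position: [0.6568, 0.1676, 0.0282]
tool_rot: [2.376, 2.055, 0.0]
ft_force: [-0.4, 0.5, -0.3]
grip_width: 0.968
grip_force: 0.0
position: [0.5164, 0.149, 0.1193]
tool_rot: [-2.372, -2.055, -0.004]
ft_force: [1.2, -0.2, 0.7]
grip_width: 0.997
grip_force: 0.0
t25.15 pos [0.5187 0.1478 0.1195] toolY yaw -8.3 tilt -1.0000 F [0.8 0.2 0.2] grip 0.997 0.0 | shift mm [ -0.5 -18.8 -10.5] j7 -0.26
```

View pics/s8.png

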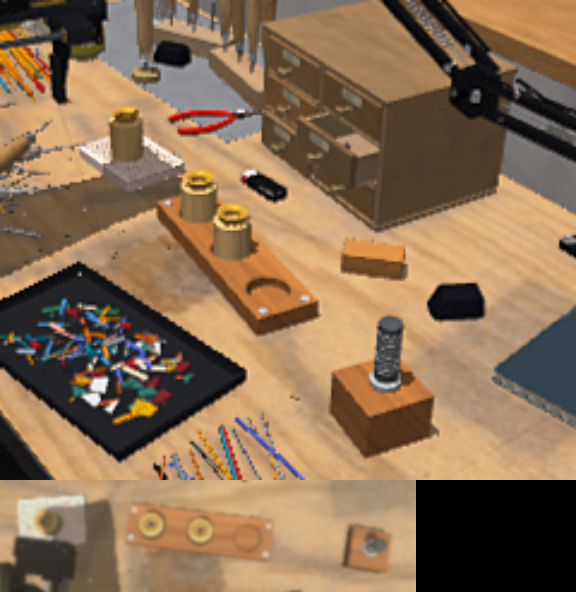

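The handle stands upright and free on the tile at (125,135), and everything else is in place.

```bash
python3 -c "
from bench import job
print(job.close_job())"
```

```text
the job is handed in; nothing more can be done
None
```

The job is handed in at about 25 s: the left and middle handles were tight and still stand in the rack, the right handle took the whole pin and stands upright on the tile, the gauge is fully down in its stand, and the things lying behind were not touched.

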